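# Lift the drooping bolt out of its keeper and hold the gate ajar

## Task

The sprung gate of the pine stock bay on the signing table is shut by a barrel bolt that sags: its turned-down nose has dropped behind the bent-up lip of the keeper. With the gate still shut, lift the bolt by its knob and pull it over the lip and fully back, clear of the keeper, then swing the gate towards you until it stands about 30 degrees ajar. Finish while still holding it steady there with the fingers, for it shuts by itself when let go; leave the other things on the table alone.

Things in the scene. Friction and masses are not known exactly. Their poses are not given: they have to be found in the camera images.
- bay: Pine stock bay with slatted front gate, fixed; 350 mm wide, 230 deep behind the gate; roof, posts and gate top 150 mm above the table. Origin: on the table under the middle of the shut gate. x points through the gate into the bay, y left along the shut gate, z up. Gate hinged at y = +130 mm; latch post at y = -135 to -175. The bolt lies on the gate's top edge, nose towards -y.
- bolt_knob (a point): Centre of the bolt's steel knob: upright cylinder, 20 mm diameter, 30 high, on an 8 mm stem; centre 64 mm above the gate top at rest, free all round: pinch it from above. It is 110 mm from the bolt's pivot towards the nose and 33 mm above it: raising it 10 mm turns the bolt 0.09 rad; if raised straight up the bolt slides 3 mm further forward, for which there is room.
- bolt_nose (a point): Lowest point of the bolt's turned-down nose, a 12 mm round end 150 mm from the pivot, reaching 20 mm below the middle of the 10 mm rod. At rest 3 mm above the level of the gate top and 13.5 mm below the top of the lip. Drawn back, it hangs over the gate's own top edge.
- keeper_lip (a point): Middle of the top edge of the keeper's bent-up lip, 16.5 mm above the gate top. The keeper is a steel pocket on the latch post: lip (4 mm, leaning towards the post) on the gate side, two cheeks 22 mm apart and 42 mm high in front of and behind the nose, end wall. The nose starts 5 mm past the lip. Between the cheeks it lets the gate move only 0.03 rad; it cannot be lifted above them.
- gate_hinge (a point): On the gate's vertical hinge axis, at the height of the gate top (150 mm above the table). The gate is 260 mm wide from here and 22 mm thick.
- gate (a joint): Gate angle in rad: 0 shut, grows as the latch end swings out of the bay towards the robot (to -x of the bay; clockwise seen from above), at most 1.2. Its hinge spring always shuts it: about 0.40 N m at 0, 0.65 N m at 0.5 rad, that is 2 to 3.5 N at the knob.
- shoe (a joint): Sliding of the bolt along the gate in m: about 0 at the start, grows as the bolt is pulled back towards the hinge (bay +y while the gate is shut), range -0.010 to 0.050, rubbing with 1.5 N. The nose is clear of the keeper beyond 0.024; fully back is 0.050.
- bolt (a joint): Lift of the bolt about its pivot on the sliding shoe in rad: 0 drooping at rest, grows as knob and nose rise, at most 0.22 (knob 24 mm up); it falls back by its own weight (about 2 N at the knob). The nose clears the lip above about 0.09 (knob 10 mm up); about 0.15 (knob 16 mm up) is comfortable.
- can: Bystander: blue drink can, 60 mm diameter, 115 mm high, standing to the right of the bay; origin at its underside.
- tape: Bystander: roll of pale tape lying flat on the bay's roof, 96 mm diameter, 45 mm high; origin at its underside.
- camera: Bystander: compact camera, 110 x 35 x 62 mm with a 30 mm lens, to the left of the bay; origin at its underside.
- glue: Bystander: small clear bottle with cap, 44 mm diameter, 110 mm high, standing in front of the bay, beyond the swing of a gate that is 45 degrees open; origin at its underside.
- marker1: Bystander: black marker, 120 mm long, lying on the right; origin at its underside.
- marker2: Bystander: black marker, 120 mm long, lying on the right; origin at its underside.
- scissors: Bystander: scissors, 150 mm long, lying flat on the left; origin at their underside.

How it is judged:
On the way, in this order (a step that is already met when the one before it is completed fails the run):
1. the bolt's nose is lifted towards the top of the keeper's lip while still behind it (value of joint bolt above 0.07 rad and value of joint shoe below 0.03 m), for 0.05 s.
2. the bolt is drawn back clear of the keeper while the gate is still shut (value of joint shoe above 0.03 m and value of joint gate below 0.1 rad), for 0.1 s.
At the end, for the whole second after the job is handed in: The bolt is back by more than 30 mm of its 50 mm, the gate stands 0.3 to 0.8 rad (17 to 46 degrees) open and still (under 0.06 rad/s), the fingers press on the gate or its bolt with more than 0.8 N, and no loose thing touches the gate (value of joint shoe above 0.03 m and value of joint gate between 0.3 and 0.8 rad and velocity of joint gate between -0.06 and 0.06 rad/s and contact force between the fingers and gate above 0.8 N and contact force between gate and can below 0.2 N and contact force between gate and tape below 0.2 N and contact force between gate and camera below 0.2 N and contact force between gate and glue below 0.2 N and contact force between gate and marker1 below 0.2 N and contact force between gate and marker2 below 0.2 N and contact force between gate and scissors below 0.2 N); the arm keeps its last pose, push and grip.
It fails at once if a bystander is moved by more than 30 mm (distance of any of can, tape, camera, glue, marker1, marker2, scissors from where it was at the start of the episode above 0.03 m).
It also fails if it takes over 38 s, if anything falls off the work surface, if the arm or the gripper's body presses on something with over 40 N, if the wrist force passes 120 N, or if a joint passes its speed limit or range.

## Robot

A 7-joint arm with a two-finger parallel gripper is mounted at the origin on the work surface. World frame = base frame: x ahead of the robot, y to its left, z up, the work surface at z = 0. Lengths are in m, angles in rad, forces in N, time in s.
With the tool pointing down it reaches from about 0.35 to 0.9 m from the base axis. Payload 7.2 kg.
Tool frame: the origin (TCP) lies on the centre line of the jaws, within the pads' length; the fingertips stand 19 mm ahead of it and the grasp point (between the pads) is the TCP; z points along the fingers, y is the line along which they close (so a half turn about z gives the same grasp; the last joint's range is limited). The gripper opens to 88 mm and grips with 3 to 60 N. Pads are 20 mm wide; open, the fingers measure 115 mm over their backs; the gripper's body (75 mm by 178 mm) begins 61 mm behind the grasp point.
Start: joints at [-1.253, 0.411, -0.013, 1.596, 0.006, 1.134, -0.082], TCP at [0.235, 0.579, 0.242] pointing down, gripper open.
Joint ranges: [-2.95, 2.95], [-0.29, 1.99], [-1.47, 1.44], [0.14, 2.54], [-1.03, 4.17], [0.13, 1.85], [-2.86, 2.86]. Speed limits (rad/s): [2.39, 2.39, 3.01, 3.01, 3.14, 3.14, 3.14].

## Interface

Orientations are given as a unit quaternion [w, x, y, z].
In Python, from rig import * gives the robot as it stands.
- The arm moves only by the tool step_arm, never from a script. Its argument "deltas" is one flat list of numbers, 7 for each row, row after row: the turn, a rotation vector about the world's x, y, z in rad, then the shift along the world's x, y, z in mm, then the opening, from -1 (shut) to 1 (fully open). In form: [ax, ay, az, dx, dy, dz, grip, ax, ay, az, dx, dy, dz, grip, ...]. A call has 1 to 8 rows; each row is the pose to reach, as a shift and turn from the pose commanded when the call began; what a row does not reach only later rows make up. A row lasts 1/8 s, in which the tool goes at most 62.5 mm and 10.7 degrees, less where a joint would pass 70% of its speed; a pose out of reach is approached as far as the arm can. A call with a gripper value outside its range is refused whole. The fingers move at their own pace and stop on an object; the grip force is fixed at half the most. Time passes only in rows, so rows that repeat a pose let the fingers close. It gives the time, the measured TCP pose, the force, the opening and the grip force at its end, in the units of the state.
- read_state(): the state, without advancing time (a new reading comes with each control period).
- capture(name): name is "scene" or "top" or "wrist"; returns (picture, depth): 400x640x3 uint8, blue, green, red; 400x640 float32, m along the optical axis (not along the pixel's ray), 0 where there is no reading.
- camera_params(name): a dict with "intrinsics" (3x3 intrinsics, pixels), "R" (3x3) and "t" (3): a world point X has camera coordinates R X + t; the wrist camera has in their place "T_tool_cam" (4x4, takes a point from camera to tool coordinates, whose origin is the TCP and whose axes are the flange's). Camera axes: x right, y down, z forward; pixel columns grow to the right and rows downward; lengths in m; the calibration is good to about 2 mm. The wrist camera is an equidistant fisheye: a pixel r from the principal point sees the ray r / f radians off the axis. A picture is of the moment at which its call begins: read the wrist's pose just before it. camera_params takes no time and is no camera call.
- finish_job(): hands the job in; it is judged then, once.
The state is a dict: "time": time; "joint_pos": joint angles; "qvel": joint speeds; "joint_efforts": joint torques, N m; "eef_pos": TCP position; "tool_rot": TCP orientation; "force": force on the tool from outside, world axes, zero at the start; "wrist_torque": the same for the moment, N m; "opening": opening from 0.0 (shut) to 1.0 (fully open); "gripper_force": force on a finger pad.
Only numpy, scipy, OpenCV 4.12 (cv2) and the standard library are available. Lean on these libraries where they do the work, as an engineer would, in place of code of your own. Each camera call takes 0.05 s, during which the arm holds its last target. There are 200 camera calls.

## Working session

There is one attempt and no reset: what is moved stays moved. The work goes in short steps, Python scripts to look and compute and a tool call to move; the robot and the scene stay as the last step left them, time stands still between calls to the robot, and variables do not carry over. Pictures are saved under pics/ and viewed, at most 10 in all, crops included, and the job is handed in when it is done.

Besides the shell and the picture viewer there is one more tool, called by a JSON object that holds its "name" and its "arguments". step_arm: Moves the arm, as the interface text tells. Its arguments: {"type":"object","properties":{"deltas":{"type":"array","items":{"type":"number"}}},"required":["deltas"]}

```bash
mkdir -p pics; python3 - <<'E'
from rig import *
import cv2,numpy as np
s=read_state();print({k:np.round(v,3) for k,v in s.items()})
for n in("scene","top"):
    p,d=capture(n);cv2.imwrite(f"pics/{n}1.png",p);np.save(f"pics/{n}1.npy",d)
    c=camera_params(n);print(n,{k:np.round(v,3).tolist() for k,v in c.items()})
E
```

```text
{'time': np.float64(0.0), 'joint_pos': array([-1.253,  0.412, -0.013,  1.597,  0.006,  1.134, -0.082]), 'qvel': array([-0.001, -0.001,  0.002,  0.   ,  0.002, -0.001, -0.   ]), 'joint_efforts': array([ 0.0000e+00, -5.8797e+01,  6.4200e-01, -2.9107e+01, -5.4000e-02,
        1.8000e-02,  0.0000e+00]), 'eef_pos': array([0.235, 0.579, 0.241]), 'tool_rot': array([-0.   ,  0.192,  0.981, -0.001]), 'force': array([ 0.295, -0.495,  0.04 ]), 'wrist_torque': array([-0.01 ,  0.005,  0.031]), 'gripper_force': np.float64(0.0), 'opening': np.float64(1.002)}
scene {'intrinsics': [[390.561, 0.0, 313.973], [0.0, 390.561, 200.547], [0.0, 0.0, 1.0]], 'R': [[0.717, 0.697, -0.01], [0.444, -0.468, -0.764], [-0.537, 0.544, -0.645]], 't': [-0.363, -0.139, 1.698]}
top {'intrinsics': [[465.584, 0.0, 318.558], [0.0, 465.584, 201.985], [0.0, 0.0, 1.0]], 'R': [[-0.03, -1.0, 0.008], [-0.994, 0.029, -0.104], [0.104, -0.011, -0.995]], 't': [-0.049, 0.556, 1.728]}
```

View pics/scene1.png

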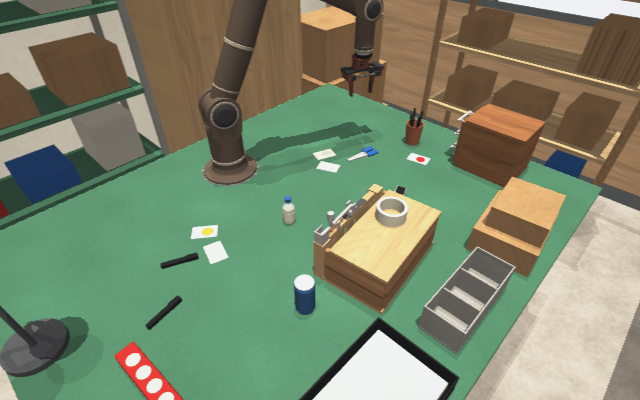

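View pics/top1.png

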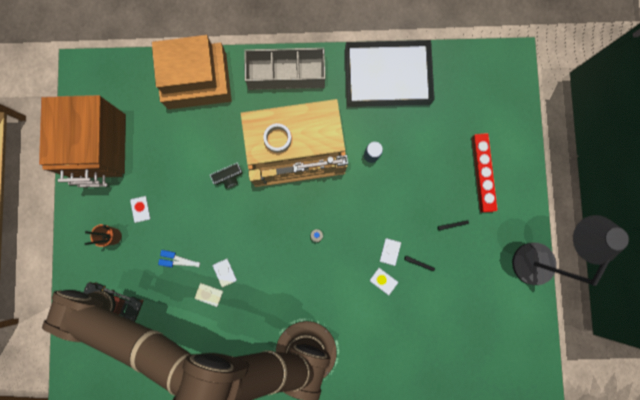

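The scene view shows the knob near (330,218) and the keeper near (322,235). In the top view the bay spans about (242–347, 100–187), the knob is near (326,160) and the glue is at (316,236). Next I'll measure with depth.

```bash
cat > h.py <<'E'
import numpy as np,cv2
from rig import *
def cloud(n,d):
    c=camera_params(n);K=np.array(c["intrinsics"]);v,u=np.mgrid[:400,:640]
    X=np.stack([(u-K[0,2])/K[0,0]*d,(v-K[1,2])/K[1,1]*d,d],-1)
    W=(X-np.array(c["t"]))@np.array(c["R"]); W[d<=0]=np.nan
    return W
def proj(n,P):
    c=camera_params(n);q=np.array(c["intrinsics"])@(np.array(c["R"])@P+np.array(c["t"]));return q[:2]/q[2]
E
python3 - <<'E'
from h import *
for n in("scene","top"):
    W=cloud(n,np.load(f"pics/{n}1.npy"));
    m=(abs(W[...,2]-.150)<.006)&(W[...,0]>.4)&(W[...,0]<1.0)&(abs(W[...,1])<.35)
    m=cv2.morphologyEx(m.astype(np.uint8),cv2.MORPH_OPEN,np.ones((3,3)))>0
    r=cv2.minAreaRect(W[m][:,:2].astype(np.float32));print(n,m.sum(),r,cv2.boxPoints(r).round(3).tolist())
    k=(W[...,2]>.20)&(W[...,2]<.26)&(W[...,0]>.45)&(W[...,0]<.8)&(W[...,1]>-.2)&(W[...,1]<.2)
    vs,us=np.where(k)
    for a,b in zip(zip(us,vs),W[k].round(3).tolist()): print(a,b)
p=cv2.imread("pics/top1.png")[95:195,230:390];q=cv2.imread("pics/scene1.png")[175:275,300:460]
cv2.imwrite("pics/c1.png",np.vstack([cv2.resize(a,None,fx=3,fy=3,interpolation=2) for a in(p,q)])[:600])
E
```

```text
scene 4916 ((0.7679636478424072, 0.019498080015182495), (0.24893030524253845, 0.35726118087768555), 6.915561676025391) [[0.6230000257492065, 0.18199999630451202], [0.6660000085830688, -0.17299999296665192], [0.9129999876022339, -0.14300000667572021], [0.8700000047683716, 0.21199999749660492]]
(np.int64(396), np.int64(197)) [0.756, 0.115, 0.2]
(np.int64(328), np.int64(211)) [0.667, -0.104, 0.228]
(np.int64(329), np.int64(211)) [0.67, -0.103, 0.23]
(np.int64(330), np.int64(211)) [0.673, -0.102, 0.231]
(np.int64(331), np.int64(211)) [0.674, -0.099, 0.229]
(np.int64(332), np.int64(211)) [0.674, -0.095, 0.227]
(np.int64(327), np.int64(212)) [0.669, -0.111, 0.231]
(np.int64(328), np.int64(212)) [0.671, -0.108, 0.23]
(np.int64(329), np.int64(212)) [0.672, -0.105, 0.229]
(np.int64(330), np.int64(212)) [0.675, -0.105, 0.231]
(np.int64(331), np.int64(212)) [0.677, -0.103, 0.23]
(np.int64(332), np.int64(212)) [0.68, -0.101, 0.231]
(np.int64(327), np.int64(213)) [0.672, -0.114, 0.23]
(np.int64(328), np.int64(213)) [0.674, -0.112, 0.23]
(np.int64(329), np.int64(213)) [0.676, -0.109, 0.23]
(np.int
[... 4501 characters left out ...]
226]
(np.int64(330), np.int64(160)) [0.674, -0.106, 0.231]
(np.int64(331), np.int64(160)) [0.674, -0.109, 0.229]
(np.int64(332), np.int64(160)) [0.675, -0.113, 0.225]
(np.int64(327), np.int64(161)) [0.676, -0.097, 0.205]
(np.int64(328), np.int64(161)) [0.672, -0.099, 0.225]
(np.int64(329), np.int64(161)) [0.671, -0.102, 0.229]
(np.int64(330), np.int64(161)) [0.672, -0.106, 0.224]
(np.int64(331), np.int64(161)) [0.671, -0.109, 0.231]
(np.int64(332), np.int64(161)) [0.672, -0.113, 0.221]
(np.int64(328), np.int64(162)) [0.673, -0.1, 0.204]
(np.int64(329), np.int64(162)) [0.669, -0.103, 0.22]
(np.int64(330), np.int64(162)) [0.67, -0.106, 0.214]
(np.int64(331), np.int64(162)) [0.67, -0.11, 0.217]
```

View pics/c1.png

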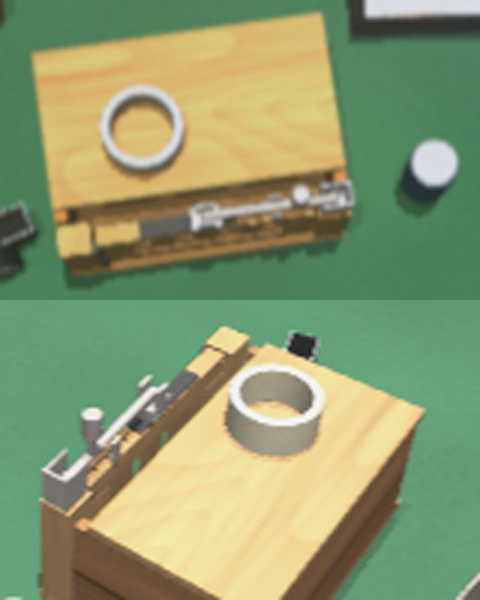

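The crop shows the knob at roughly (329,159) in the top view. From depth, the knob axis is at about (0.677, -0.106) with its centre at z = 0.214. The bay yaw is about 0.118 rad and the hinge is at about (0.647, 0.136). I'll pinch along bay x and move above the knob first.

{"name": "step_arm", "arguments": {"deltas": [0,0,-0.07,28,-43,20,1,0,0,-0.13,55,-86,40,1,0,0,-0.2,83,-129,60,1,0,0,-0.27,110,-172,60,1,0,0,-0.33,138,-215,60,1,0,0,-0.4,165,-258,60,1,0,0,-0.47,193,-300,60,1,0,0,-0.53,221,-343,60,1]}}

```text
time: 1.1
eef_pos: [0.4567, 0.2346, 0.3015]
tool_rot: [-0.0, 0.443, 0.897, -0.0]
force: [0.7, 0.4, -0.0]
opening: 1.001
gripper_force: 0.0
```

{"name": "step_arm", "arguments": {"deltas": [0,0,-0.07,28,-43,0,0.6,0,0,-0.13,55,-86,0,0.4,0,0,-0.2,83,-129,0,0.2,0,0,-0.27,110,-172,0,0.2,0,0,-0.33,138,-215,0,0.2,0,0,-0.4,165,-258,0,0.2,0,0,-0.47,193,-300,0,0.2,0,0,-0.535,221,-342,0,0.2]}}

```text
time: 2.1
eef_pos: [0.6778, -0.1071, 0.3012]
tool_rot: [-0.0, 0.664, 0.748, -0.0]
force: [1.3, 0.5, -0.8]
opening: 0.593
gripper_force: 0.0
```

```bash
python3 - <<'E'
from h import *
s=read_state();print({k:np.round(s[k],4).tolist() for k in("time","eef_pos","tool_rot","joint_pos","opening","force")})
p,d=capture("wrist");cv2.imwrite("pics/w1.png",p)
W=cloud("top",capture("top")[1])
c=camera_params("wrist");print({k:np.round(v,3).tolist() for k,v in c.items()})
from scipy.spatial.transform import Rotation as Ro
q=s["tool_rot"];R=Ro.from_quat([q[1],q[2],q[3],q[0]]).as_matrix();T=np.array(c["T_tool_cam"]);K=np.array(c["intrinsics"])
for P in([.677,-.106,.229],[.677,-.106,.199]):
    x=T[:3,:3].T@(R.T@(np.array(P)-s["eef_pos"])-T[:3,3]);th=np.arctan2(np.hypot(*x[:2]),x[2]);print(P,K[:2,2]+K[0,0]*th*x[:2]/np.hypot(*x[:2]))
E
```

```text
{'time': 2.1, 'eef_pos': [0.6778, -0.1071, 0.3012], 'tool_rot': [-0.0003, 0.6641, 0.7477, -0.0001], 'joint_pos': [-0.2537, 0.5166, 0.5402, 1.375, -0.2652, 1.3226, 0.412], 'opening': 0.5934, 'force': [1.3401, 0.5445, -0.7689]}
{'intrinsics': [[309.707, 0.0, 321.196], [0.0, 309.707, 197.53], [0.0, 0.0, 1.0]], 'T_tool_cam': [[-0.001, -0.958, -0.287, 0.08], [1.0, -0.001, 0.001, 0.0], [-0.001, -0.287, 0.958, -0.144], [0.0, 0.0, 0.0, 1.0]]}
[0.677, -0.106, 0.229] [319.51517393 215.26654353]
[0.677, -0.106, 0.199] [319.68656028 202.98553742]
```

View pics/w1.png

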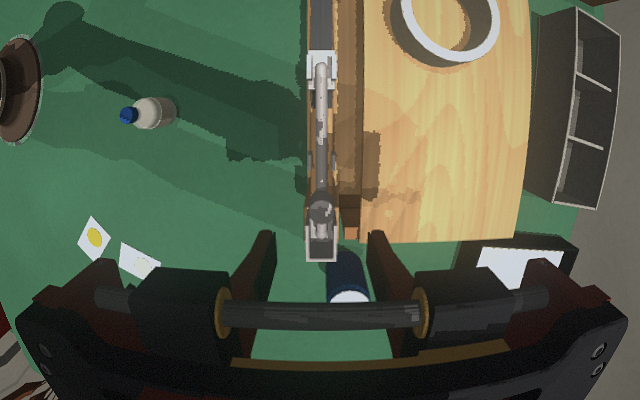

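The knob's top sits at about (321,208) between the open fingers, within a few mm of the predicted (320,215), and the can is low and clear. I'll descend and close.

{"name": "step_arm", "arguments": {"deltas": [0,0,0,0,1,-25,0.2,0,0,0,0,1,-50,0.2,0,0,0,0,1,-70,0.2,0,0,0,0,1,-83,0.2,0,0,0,0,1,-83,0.2,0,0,0,0,1,-83,-0.3,0,0,0,0,1,-83,-0.7,0,0,0,0,1,-83,-1]}}

```text
time: 3.2
eef_pos: [0.6774, -0.105, 0.2193]
tool_rot: [0.0, 0.663, 0.748, 0.0]
force: [-0.2, -0.4, 0.1]
opening: 0.294
gripper_force: 0.0
```

{"name": "step_arm", "arguments": {"deltas": [0,0,0,0,0,0,-1,0,0,0,0,0,0,-1,0,0,0,0,0,0,-1,0,0,0,0,0,0,-1]}}

```text
time: 3.7
eef_pos: [0.6774, -0.1051, 0.2188]
tool_rot: [0.0, 0.663, 0.748, 0.0]
force: [-0.1, -1.0, 2.1]
opening: 0.221
gripper_force: 30.0
```

{"name": "step_arm", "arguments": {"deltas": [0,0,0,0,0,4,-1,0,0,0,0,0,8,-1,0,0,0,0,0,12,-1,0,0,0,0,0,16,-1,0,0,0,0,0,17,-1,0,0,0,0,0,17,-1]}}

```text
time: 4.45
eef_pos: [0.6771, -0.1051, 0.2357]
tool_rot: [0.0, 0.663, 0.748, -0.0]
force: [1.1, 2.3, -6.0]
opening: 0.221
gripper_force: 30.0
```

```bash
python3 - <<'E'
from h import *
s=read_state();print(s["force"],s["wrist_torque"])
a=capture("wrist")[0][60:280,220:440];b=capture("scene")[0][180:270,290:380]
cv2.imwrite("pics/c2.png",np.hstack([cv2.resize(x,(400,400),interpolation=2) for x in(a,b)]))
E
```

```text
[ 1.12137543  2.25200369 -6.01297298] [-0.11774972 -0.08592009 -0.04921238]
```

View pics/c2.png

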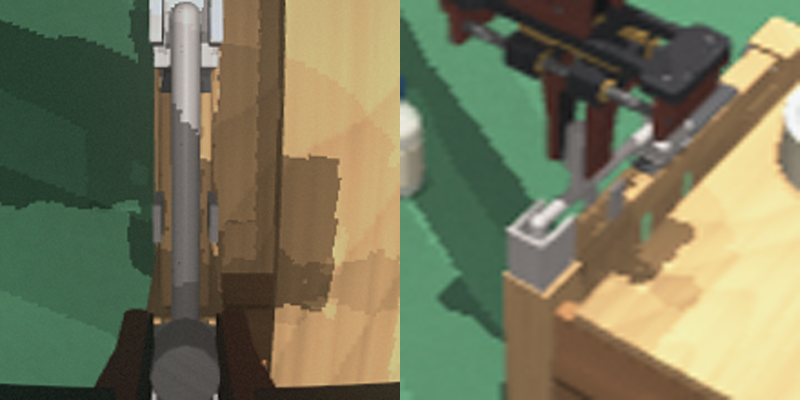

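The knob is held centrally, and the bolt nose shows at about (545,215), raised to near the rim of the keeper. I'll pull back 50 mm along bay +y.

{"name": "step_arm", "arguments": {"deltas": [0,0,0,-1,7,0,-1,0,0,0,-1.6,14,0,-1,0,0,0,-2.5,21,0,-1,0,0,0,-3.3,28,0,-1,0,0,0,-4.1,35,0,-1,0,0,0,-5,42,0,-1,0,0,0,-5.7,48,0,-1,0,0,0,-5.7,48,0,-1]}}

```text
time: 5.55
eef_pos: [0.6714, -0.0555, 0.2354]
tool_rot: [-0.001, 0.663, 0.749, 0.0]
force: [1.4, 1.9, -6.4]
opening: 0.218
gripper_force: 30.0
```

```bash
python3 - <<'E'
from h import *
s=read_state();print(s["force"],s["wrist_torque"],s["joint_pos"].round(2))
a=capture("wrist")[0][60:280,220:440];b=capture("scene")[0][180:270,290:380]
cv2.imwrite("pics/c3.png",np.hstack([cv2.resize(x,(400,400),interpolation=2) for x in(a,b)]))
E
```

```text
[ 1.3955074   1.86904348 -6.40893352] [-0.005639   -0.12994096 -0.06145296] [-0.33  0.54  0.52  1.5  -0.28  1.18  0.36]
```

View pics/c3.png

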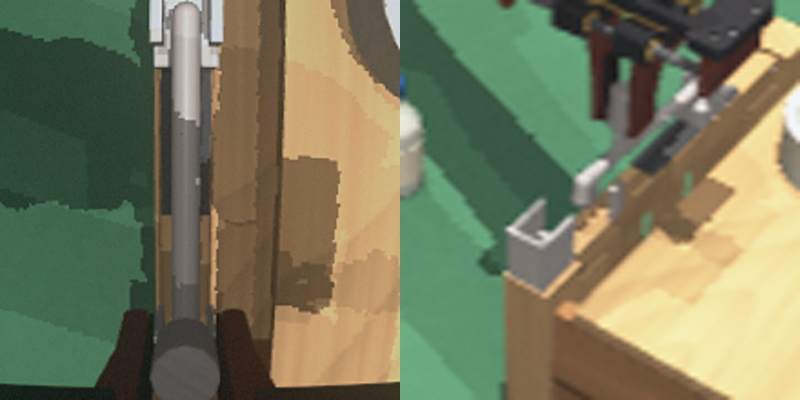

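The nose, at about (580,190), is clear of the keeper and the gate is still shut. Now I'll swing the gate about the hinge by 0.52 rad, turning the tool with it.

{"name": "step_arm", "arguments": {"deltas": [0,0,-0.065,-12.5,-1.2,0,-1,0,0,-0.13,-25,-1.5,0,-1,0,0,-0.195,-37.6,-1.1,0,-1,0,0,-0.26,-50,0.2,0,-1,0,0,-0.26,-50,0.2,0,-1]}}

```text
time: 6.28
eef_pos: [0.6214, -0.0565, 0.2359]
tool_rot: [0.0, 0.755, 0.656, 0.0]
force: [2.5, 1.2, -6.6]
opening: 0.221
gripper_force: 30.0
```

{"name": "step_arm", "arguments": {"deltas": [0,0,-0.065,-12.3,2,0,-1,0,0,-0.13,-24.5,4.9,0,-1,0,0,-0.195,-36.5,8.6,0,-1,0,0,-0.26,-48.3,13,0,-1,0,0,-0.26,-48.3,13,0,-1,0,0,-0.26,-48.3,13,0,-1,0,0,-0.26,-48.3,13,0,-1,0,0,-0.26,-48.3,13,0,-1]}}

```text
time: 7.28
eef_pos: [0.5737, -0.0439, 0.2357]
tool_rot: [0.0, 0.833, 0.553, 0.0]
force: [4.1, -0.4, -6.0]
opening: 0.223
gripper_force: 30.0
```

```bash
python3 - <<'E'
from h import *
s=read_state();print(s["force"],s["eef_pos"],s["gripper_force"])
a=capture("top")[0][90:260,200:400];b=capture("scene")[0][160:280,260:400]
cv2.imwrite("pics/c4.png",np.hstack([cv2.resize(x,(400,400),interpolation=2) for x in(a,b)]))
E
```

```text
[ 4.13621663 -0.35615424 -5.96211279] [ 0.57366732 -0.04390041  0.23568977] 29.99508798122406
```

View pics/c4.png

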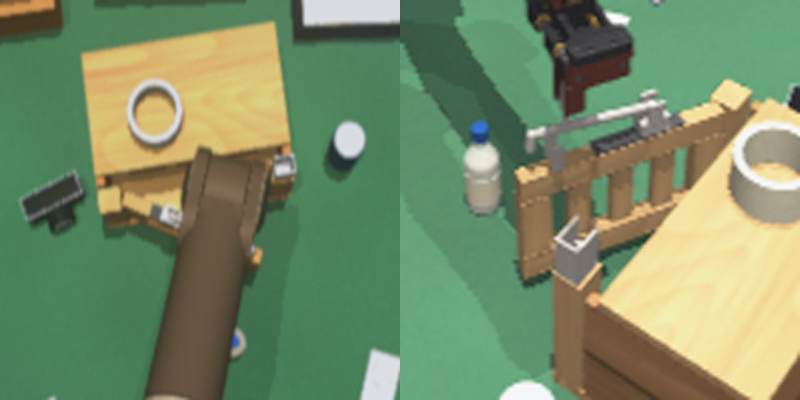

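The gate stands about 30° open with its latch end at (530,180). The bolt is back, the fingers hold the knob, and the glue bottle at (480,170) is clear. I'll hand it in.

```bash
python3 -c "
from rig import *
print(finish_job())"
```

```text
the job is handed in; nothing more can be done
None
```

I lifted the bolt over the lip and drew it back about 47 of its 50 mm, then swung the gate to about 30° (0.52 rad) and handed the job in at about 7.5 s with the fingers still holding the knob; no verdict was returned.

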